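# Snap the cover onto the watering controller

## Task

Pick up the loose white cover plate by its ridge, set it over the four snap standoffs of the watering controller's base and press it down until every standoff has clicked through and the cover lies flush on all four. Press by feel, firmly enough for the clicks but never hard enough to crack it (30 N), without letting the cover cock steeply on the standoffs, and leave the other things on the bench where they are.

Things in the scene. Friction and masses are not known exactly. Their poses are not given: they have to be found in the camera images.
- controller_base: base of a garden watering controller, set on the bench: grey plate 150 (x) x 118 (y) x 6 mm, screw lugs out to x = +-93 mm, low dark parts on it (none above 18 mm), four white snap standoffs (15 mm columns) at x = +-52, y = +-37 mm. Origin: centre of the grey plate's underside, 4 to 20 mm above the bench on black packing that settles 3 to 12 mm under some 6 N (unknown), then is hard; z up
- standoffs: the four white standoffs, one piece with the base; same origin and axes as the base. Their flat shoulders, 28 mm above the origin, carry the seated cover's underside (its top then 32 mm up). Above each shoulder stands a slim split stem, 7 mm wide in y, with a cone tip that ends 46.5 mm above the base's origin
- barb_line (a point): point on the base's centre axis at the height of the barbs' widest line, 33.9 mm above the base's origin. Each stem has two sprung barbs, to +x and -x, sticking out to 7.5 mm from its axis; upward they slope back to 4.1 mm at 41.1 mm height. They yield inward as a hole passes down and spring out over the plate behind it
- cover: loose white cover plate 130 (x) x 100 (y) x 4 mm, 0.10 to 0.17 kg, four 11 mm square through holes at x = +-52, y = +-37 mm (the standoffs' pattern; a half turn fits as well). Origin: centre of the underside; z up. Starts flat on the bench. Set loosely on the standoffs its underside is about 36 to 39 mm above the base's origin; clicked home 28 mm, with about 1 mm of play
- ridge (a point): middle of the top of the finger ridge on the cover, 28 mm above the cover's origin: the place to grip. The ridge is 50 mm long along the cover's x, 14 mm wide in y, and rises 24 mm from the plate's top
- thumb_a (a point): flat grey thumb mark, 21 mm across, on the cover's top (4 mm above its origin) at x = +50, y = 0 mm, midway between the holes of that end. One standoff clicks at about 3 to 6 N, so pressing here takes about 7 to 11 N for two, the whole cover at once twice that; after the click the hard shoulders make force rise steeply; above 30 N cover and base crack
- thumb_b (a point): the like thumb mark at x = -50, y = 0 mm
- hole0 (a point): centre of the cover's hole at x = +52 mm, y = +37 mm, at the underside; fully home it is 28 mm above the base's origin
- hole1 (a point): centre of the cover's hole at x = +52 mm, y = -37 mm, at the underside; fully home it is 28 mm above the base's origin
- hole2 (a point): centre of the cover's hole at x = -52 mm, y = +37 mm, at the underside; fully home it is 28 mm above the base's origin
- hole3 (a point): centre of the cover's hole at x = -52 mm, y = -37 mm, at the underside; fully home it is 28 mm above the base's origin
- secateurs: secateurs with red handles, 179x58x18 mm, lying flat; a bystander, origin at the centre of its underside
- tape_roll: roll of masking tape lying flat, 91 mm across, 24 mm high; a bystander, origin at the centre of its underside
- marker: black marker pen, 131 mm long, 14 mm thick, lying; a bystander, origin at the centre of its underside
- paver_strip_4: strip of two small stone cubes, 22x43x14 mm; a bystander, origin at the centre of its underside
- mini_terracotta_2: small clay pot, 53 mm across, 48 mm high; a bystander, origin at the centre of its underside
- teal_pen: teal felt pen lying flat, 10x138x12 mm; a bystander, origin at the centre of its underside
- pale_stone_1: pale pebble, 30x22x16 mm; a bystander, origin at the centre of its underside
- mini_stump_house: toy stump house, 37x42x48 mm; a bystander, origin at the centre of its underside

How it is judged:
By the outcome, as a careful person would: the job done as asked, in the order asked, and still so for the second after the job is handed in, with the robot touching nothing.
It also fails if it takes over 69 s, if anything falls off the work surface, if the arm or the gripper's body presses on something with over 40 N, if the wrist force passes 120 N, or if a joint passes its speed limit or range.

## Robot

A 6-joint arm with a two-finger parallel gripper is mounted at the origin on a cart in front of the work surface, level with it; the furniture and walls round the work are solid. World frame = base frame: x ahead of the robot, y to its left, z up, the work surface at z = 0. Lengths are in m, angles in degrees, forces in N, time in s.
With the tool pointing down it reaches from about 0.35 to 0.875 m from the base axis. Payload 4.2 kg.
Tool frame: the origin (TCP) lies at the very end of the fingers, on their centre line; the grasp point (between the pads) lies 19 mm behind it; z points along the fingers, y is the line along which they close (so a half turn about z gives the same grasp; the last joint's range is limited). The gripper opens to 87 mm and grips with 3 to 60 N. Pads are 19 mm wide; open, the fingers measure 117 mm over their backs; the gripper's body (75 mm by 190 mm) begins 51 mm behind the grasp point.
Start: joints at [14.817, 22.042, 0.453, 0, -68.411, -14.817], TCP at [0.625, 0, 0.223] pointing down, gripper open.
Joint ranges: [-179.83, 179.83], [-69.29, 118.12], [-61.27, 80.66], [-181.25, 117.63], [-171.15, -9.14], [-177.46, 177.46]. Speed limits (degrees/s): [159.86, 159.86, 180, 180, 180, 180].

## Interface

Orientations are given as a 3x3 rotation matrix whose columns are the frame's x, y, z axes.
In Python, from station import sense, cams, r gives the robot as it stands. The module is installed in compiled form; this text tells all that it offers.
- The arm moves only by the tool step_arm, never from a script. Its argument "targets" is text: rows parted by semicolons, each of 4 numbers parted by spaces: the shift along the tool's x, y, z in cm, then the turn about the tool's z in degrees. In form: x y z turn; .... A call has 1 to 12 rows; each row shifts and turns the commanded pose from where the row before left it, along the tool's axes as they then stand; what a row does not reach is not made up. A row lasts 1/12 s, in which the tool goes at most 41.7 mm and 7.16 degrees, less where a joint would pass 70% of its speed; a pose out of reach is approached as far as the arm can. A call with a gripper value outside its range is refused whole. "claw" is the finger opening in cm, from 0 to 8.7, set as the call begins (left out, the last holds). The fingers move at their own pace and stop on an object; the grip force is fixed at half the most. Time passes only in rows, so rows that do not move let the fingers close. It gives the time, the measured TCP pose, the force, the opening and the grip force at its end, in the units of the state.
- sense(): the state, without advancing time (a new reading comes with each control period).
- cams.capture(name): name is "scene" or "side" or "wrist"; returns a dict with "frame" (420x560x3 uint8, blue, green, red), "vertical_fov" (degrees; the focal length in pixels is half the picture's height over the tangent of half this angle, whatever the lens; pixels are square), "cx", "cy" (the principal point, pixels), "eye" and "rotation" of the camera in the world; the wrist camera has in their place "tool_from_camera" (4x4, takes a point from camera to tool coordinates, whose origin is the TCP and whose axes are the flange's). Camera axes: x right, y down, z forward; pixel columns grow to the right and rows downward; lengths in m; the calibration is good to about 2 mm. A picture is of the moment at which its call begins: read the wrist's pose just before it. There is no depth.
- r.finish_job(): hands the job in; it is judged then, once.
The state is a dict: "time_s": time; "joints": joint angles; "joint_velocities": joint speeds; "effort": joint torques, N m; "tcp_pos": TCP position; "ee_rot": TCP orientation; "wrist_force": force on the tool from outside, world axes, zero at the start; "moment": the same for the moment, N m; "gripper_width": opening from 0.0 (shut) to 1.0 (fully open); "gripper_force": force on a finger pad.
Only numpy, scipy, OpenCV 4.12 (cv2) and the standard library are available. Lean on these libraries where they do the work, as an engineer would, in place of code of your own. Each camera call takes 0.05 s, during which the arm holds its last target. There are 200 camera calls.

## Working session

There is one attempt and no reset: what is moved stays moved. The work goes in short steps, Python scripts to look and compute and a tool call to move; the robot and the scene stay as the last step left them, time stands still between calls to the robot, and variables do not carry over. Pictures are saved under pics/ and viewed, at most 10 in all, crops included, and the job is handed in when it is done.

Besides the shell and the picture viewer there is one more tool, called in YAML: its name, and indented under it one key for each argument. step_arm: Moves the arm, as the interface text tells. Its arguments: {"type":"object","properties":{"targets":{"type":"string"},"claw":{"type":"number"}},"required":["targets"]}

```bash
mkdir -p pics; cat > h.py <<'E'
import numpy as np, cv2
from station import sense, cams, r
def cap(n):
    s=sense(); c=cams.capture(n); f=210/np.tan(np.radians(c["vertical_fov"])/2)
    if n=="wrist":
        T=np.eye(4);T[:3,:3]=np.array(s["ee_rot"]).reshape(3,3);T[:3,3]=s["tcp_pos"];T=T@np.array(c["tool_from_camera"])
        eye,R=T[:3,3],T[:3,:3]
    else: eye,R=np.array(c["eye"]),np.array(c["rotation"]).reshape(3,3)
    return dict(im=np.array(c["frame"]),f=f,cx=c["cx"],cy=c["cy"],eye=eye,R=R)
def ray(c,u,v): 
    d=c["R"]@np.array([(u-c["cx"])/c["f"],(v-c["cy"])/c["f"],1]); return d/np.linalg.norm(d)
def onz(c,u,v,z):
    d=ray(c,u,v); return c["eye"]+d*(z-c["eye"][2])/d[2]
def tri(l):
    A=np.zeros((3,3));b=np.zeros(3)
    for c,u,v in l:
        d=ray(c,u,v);P=np.eye(3)-np.outer(d,d);A+=P;b+=P@c["eye"]
    return np.linalg.solve(A,b)
def proj(c,p):
    q=c["R"].T@(np.array(p)-c["eye"]); return c["f"]*q[0]/q[2]+c["cx"],c["f"]*q[1]/q[2]+c["cy"]
E
python3 - <<'E'
from h import *
import pickle
d={}
for n in("scene","side","wrist"):
    d[n]=cap(n);cv2.imwrite(f"pics/{n}0.png",d[n]["im"]);print(n,d[n]["eye"],d[n]["R"].round(3).tolist(),d[n]["f"])
pickle.dump(d,open("c0.pkl","wb"))
s=sense();print(s["ee_rot"],s["time_s"],s["wrist_force"])
E
```

```text
scene [-0.13841983 -0.44921708  0.72372052] [[0.483, -0.555, 0.678], [-0.876, -0.298, 0.38], [-0.009, -0.777, -0.629]] 422.30981131140305
side [ 0.32202307 -0.87702032  0.82098445] [[0.966, -0.169, 0.196], [-0.258, -0.629, 0.733], [-0.001, -0.759, -0.651]] 496.22206022691836
wrist [ 0.62586515 -0.07617517  0.38324503] [[-1.0, 0.001, -0.002], [0.0, 0.961, 0.276], [0.002, 0.276, -0.961]] 354.61648240280584
[[-8.99892616e-05 -9.99998583e-01 -1.68120704e-03]
 [-9.99999988e-01  9.02054651e-05 -1.28524783e-04]
 [ 1.28676255e-04  1.68119545e-03 -9.99998579e-01]] 0.15 [-0.54233039  0.6068126  -0.64238742]
```

View pics/scene0.png

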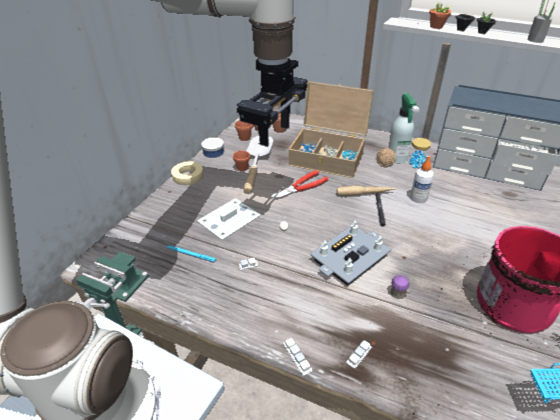

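View pics/side0.png

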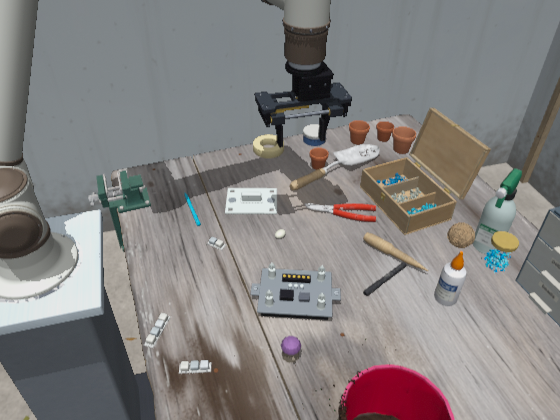

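View pics/wrist0.png

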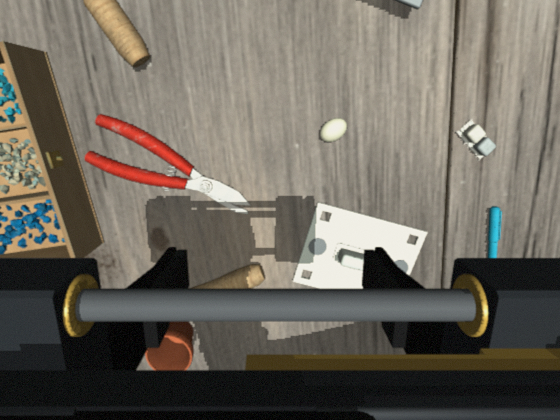

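The wrist view shows the cover around (360,245), with its thumb marks at (318,246) and (402,266). The scene view shows the base near (350,252), the side view near (297,291), with four standoffs. I'll get rough positions, then move.

```bash
python3 - <<'E'
from h import *
import pickle
d=pickle.load(open("c0.pkl","rb"))
w=d["wrist"]
for u,v in[(325,216),(413,240),(307,274),(318,246),(402,266),(352,257)]: print("cover",onz(w,u,v,.004).round(4))
sc,si=d["scene"],d["side"]
g=cv2.resize(sc["im"][215:290,295:400],None,fx=5,fy=5,interpolation=cv2.INTER_CUBIC)
h=cv2.resize(si["im"][255:325,245:350],None,fx=5,fy=5,interpolation=cv2.INTER_CUBIC)
cv2.imwrite("pics/c1.png",np.vstack([g[:300],h[:300]])[:600,:525] if 0 else np.hstack([cv2.resize(g,(400,286)),cv2.resize(h,(400,286))]))
E
```

```text
cover [0.5692 0.0385 0.004 ]
cover [0.4677 0.0672 0.004 ]
cover [0.5876 0.1096 0.004 ]
cover [0.5759 0.0744 0.004 ]
cover [0.4771 0.0995 0.004 ]
cover [0.5361 0.0881 0.004 ]
```

View pics/c1.png

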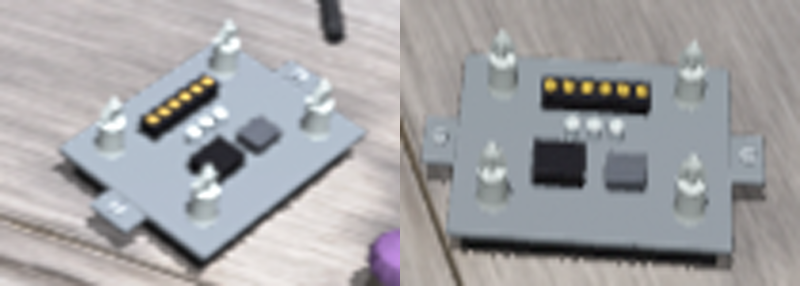

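```bash
python3 - <<'E'
from h import *
import pickle
d=pickle.load(open("c0.pkl","rb"))
sc,si=d["scene"],d["side"]
S=[(114,98),(229,20),(319,85),(208,168)];D=[(103,30),(293,40),(292,155),(90,142)]
P=[]
for a,b in zip(S,D):
    p=tri([(sc,a[0]/3.81+295,a[1]/3.81+215),(si,b[0]/3.81+245,b[1]/3.81+255)]);P.append(p);print(p.round(4))
P=np.array(P);print(P.mean(0),np.degrees(np.arctan2(*(P[1]+P[2]-P[0]-P[3])[[1,0]])))
T=sense();print(np.array(T["tcp_pos"]).round(4),T["gripper_width"])
E
```

```text
[ 0.5046 -0.1952  0.0655]
[ 0.6018 -0.2292  0.0658]
[ 0.5783 -0.2969  0.0585]
[ 0.4793 -0.2653  0.0628]
[ 0.54101514 -0.24664495  0.06314057] -18.487664039753213
[0.6246 0.     0.2217] 1.0032541643001116
```

The crop shows all four cone tips. They triangulate consistently to a base centre of about (0.541, -0.247), yaw about -18.5°. I'm going above the cover.

step_arm:
  targets: "-2.2 2.45 0 0;-2.2 2.45 0 0;-2.2 2.45 0 0;-2.2 2.45 0 0;0 0 0 -7;0 0 0 -7;0 0 0 -7;0 0 0 -7;0 0 0 -7;0 0 0 -7;0 0 0 -7;0 0 0 -7"
  claw: 5

```text
time_s: 1.15
tcp_pos: [0.5267, 0.088, 0.2222]
ee_rot: [[0.832, -0.554, -0.001], [-0.554, -0.832, -0.0], [-0.001, 0.001, -1.0]]
wrist_force: [0.4, 0.4, 0.1]
gripper_width: 0.575
gripper_force: 0.0
```

step_arm:
  targets: "0 0 0 -7;0 0 0 -7;0 0 0 -5;0 0 0 0;0 0 0 0"

```text
time_s: 1.57
tcp_pos: [0.5268, 0.088, 0.2223]
ee_rot: [[0.965, -0.261, -0.001], [-0.261, -0.965, -0.0], [-0.0, 0.0, -1.0]]
wrist_force: [0.1, -0.4, 0.4]
gripper_width: 0.574
gripper_force: 0.0
```

```bash
cat > look.py <<'E'
from h import *
import sys,pickle
w=cap("wrist");cv2.imwrite(f"pics/{sys.argv[1]}.png",w["im"]);pickle.dump(w,open(sys.argv[1]+".pkl","wb"))
T=sense();print(T["time_s"],np.array(T["tcp_pos"]).round(4),T["gripper_width"],np.array(T["ee_rot"]).round(4).tolist(),np.array(T["wrist_force"]).round(2))
E
python3 look.py w1
```

```text
1.6167 [0.5268 0.088  0.2224] 0.5734040684271027 [[0.9653, -0.261, -0.0004], [-0.261, -0.9653, -0.0001], [-0.0004, 0.0002, -1.0]] [ 0.35  0.09 -0.32]
```

View pics/w1.png

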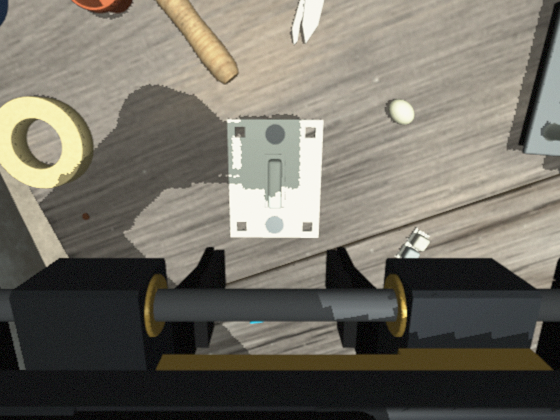

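The cover is in full view: holes at (240,132), (310,132), (241,226), (308,226), thumb marks at (275,134), (274,224).

```bash
python3 - <<'E'
from h import *
import pickle
w=pickle.load(open("w1.pkl","rb"))
H=np.array([onz(w,u,v,.004) for u,v in[(240,132),(310,132),(308,226),(241,226)]]);print(H.round(4),H.mean(0))
for p,q in((0,3),(1,2),(0,1),(3,2)): 
    e=H[p]-H[q];print(np.linalg.norm(e),np.degrees(np.arctan2(e[1],e[0])))
R=np.array(sense()["ee_rot"]);print("tool move cm",100*R.T@(H.mean(0)-sense()["tcp_pos"]))
E
```

```text
[[0.5883 0.1093 0.004 ]
 [0.5691 0.0385 0.004 ]
 [0.4688 0.0651 0.004 ]
 [0.4886 0.138  0.004 ]] [0.52869379 0.08771621 0.004     ]
0.10374776492680575 -16.10569443864829
0.10373243557780222 -14.84346152698895
0.07333270608527565 74.84092545090337
0.07561811655977975 74.84300438272663
tool move cm [ 0.19548015 -0.02796282 21.83721826]
```

step_arm:
  targets: "0.2 0 3.5 0;0 0 3.5 0;0 0 3.5 0;0 0 3.5 0;0 0 2.5 0;0 0 2 0;0 0 1.5 0;0 0 1 0;0 0 0.5 0;0 0 0 0"

```text
time_s: 2.45
tcp_pos: [0.5286, 0.0874, 0.0068]
ee_rot: [[0.966, -0.26, -0.001], [-0.26, -0.966, -0.001], [-0.001, 0.001, -1.0]]
wrist_force: [0.5, 0.7, 1.0]
gripper_width: 0.578
gripper_force: 0.0
```

step_arm:
  targets: "0 0 0 0;0 0 0 0;0 0 0 0;0 0 0 0;0 0 0 0;0 0 0 0;0 0 0 0"
  claw: 0

```text
time_s: 3.03
tcp_pos: [0.5291, 0.0876, 0.0079]
ee_rot: [[0.966, -0.259, 0.001], [-0.259, -0.966, 0.0], [0.0, -0.0, -1.0]]
wrist_force: [-0.0, -0.1, 0.8]
gripper_width: 0.156
gripper_force: 30.0
```

step_arm:
  targets: "0 0 -0.5 0;0 0 -1.5 0;0 0 -2.5 0;0 0 -3 0;0 0 -3 0;0 0 -3 0;0 0 -3 0;0 0 -3 0;0 0 -3 0;0 0 -2.5 0;0 0 -2 0;0 0 0 0"

```text
time_s: 4.03
tcp_pos: [0.5308, 0.0879, 0.2827]
ee_rot: [[0.966, -0.258, 0.009], [-0.258, -0.966, 0.003], [0.008, -0.005, -1.0]]
wrist_force: [0.6, -0.2, 0.0]
gripper_width: 0.161
gripper_force: 30.0
```

step_arm:
  targets: "-0.2 2 0 0.5;-0.2 3 0 0.5;-0.2 3.2 0 0.5;-0.2 3.2 0 0.5;-0.2 3.2 0 0.5;-0.2 3.2 0 0.5;-0.2 3.2 0 0;-0.2 3.2 0 0;-0.2 3 0 0;0 2.5 0 0;0 1.5 0 0;0 0.8 0 0"

```text
time_s: 5.03
tcp_pos: [0.4161, -0.2144, 0.2764]
ee_rot: [[0.95, -0.311, -0.002], [-0.311, -0.95, 0.001], [-0.002, -0.0, -1.0]]
wrist_force: [0.6, 0.8, -1.1]
gripper_width: 0.159
gripper_force: 30.0
```

step_arm:
  targets: "0 0 0 0;0 0 0 0;0 0 0 0;0 0 0 0"

```text
time_s: 5.37
tcp_pos: [0.418, -0.2123, 0.2774]
ee_rot: [[0.951, -0.308, -0.0], [-0.308, -0.951, 0.0], [-0.0, -0.0, -1.0]]
wrist_force: [0.0, 0.1, -1.0]
gripper_width: 0.162
gripper_force: 30.0
```

```bash
python3 look.py w2
```

```text
5.4167 [ 0.4181 -0.2123  0.2775] 0.1601827174608627 [[0.9515, -0.3076, 0.0], [-0.3076, -0.9515, 0.0002], [-0.0001, -0.0002, -1.0]] [-0.94 -0.42 -0.8 ]
```

View pics/w2.png

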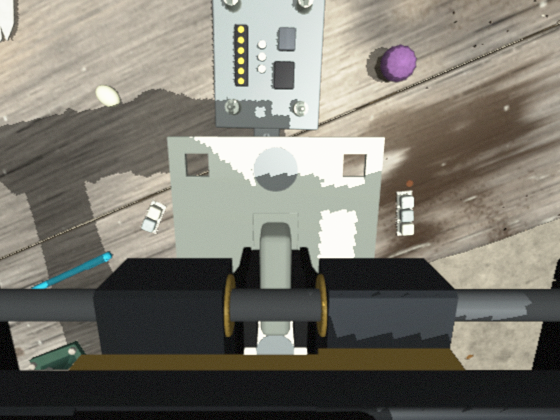

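The base is at the top of the frame, with standoffs at (232,2), (305,3), (231,105), (300,108). The held cover's holes are at (196,164) and (354,164). I'll shift slightly to see the base fully.

step_arm:
  targets: "0.8 -0.3 0 0;0.6 0 0 0;0 0 0 0;0 0 0 0;0 0 0 0"

```text
time_s: 5.83
tcp_pos: [0.4321, -0.2145, 0.2773]
ee_rot: [[0.951, -0.309, -0.001], [-0.309, -0.951, 0.0], [-0.001, 0.0, -1.0]]
wrist_force: [-0.2, -0.5, -0.7]
gripper_width: 0.161
gripper_force: 30.0
```

```bash
python3 look.py w3; python3 - <<'E'
import cv2,numpy as np
im=cv2.imread("pics/w3.png")
c=im[0:200,160:400]
cv2.imwrite("pics/w3c.png",cv2.resize(c,None,fx=3,fy=3,interpolation=cv2.INTER_CUBIC))
E
```

```text
5.8833 [ 0.4319 -0.2145  0.2774] 0.15869361536283877 [[0.9511, -0.309, -0.0004], [-0.309, -0.9511, 0.0001], [-0.0004, 0.0, -1.0]] [-0.61 -0.83 -1.68]
```

View pics/w3c.png

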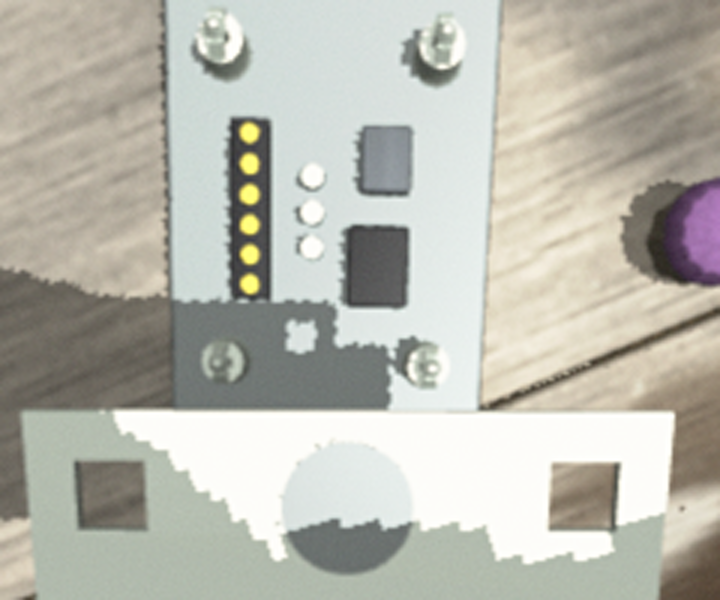

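The crop shows cone tips at (214,22), (447,24), (222,358), (429,365), and the held cover's holes at (111,495), (584,496).

```bash
python3 - <<'E'
from h import *
import pickle
from scipy.optimize import least_squares
w=pickle.load(open("w3.pkl","rb"));d=pickle.load(open("c0.pkl","rb"))
px=lambda u,v:(160+(u-1)/3,(v-1)/3)
tips=[px(214,22),px(447,24),px(222,358),px(429,365)]
disc=[px(220,42),px(442,45),px(223,362),px(428,366)]
XY=np.array([[52,37],[52,-37],[-52,37],[-52,-37]])/1000
S=[(229,20),(319,85),(114,98),(208,168)];D=[(293,40),(292,155),(103,30),(90,142)]
S=[(a/3.81+295,b/3.81+215) for a,b in S];D=[(a/3.81+245,b/3.81+255) for a,b in D]
def res(p,obs):
    c,s=np.cos(p[2]),np.sin(p[2]);o=[]
    for cam,pts,h in obs:
        for (x,y),q in zip(XY,pts):
            u=proj(cam,[p[0]+c*x-s*y,p[1]+s*x+c*y,p[3]+h]);o+=[u[0]-q[0],u[1]-q[1]]
    return o
for n,obs in(("wrist",[(w,tips,.0465)]),("disc",[(w,disc,.028)]),("all",[(w,tips,.0465),(d["scene"],S,.0465),(d["side"],D,.0465)])):
    f=least_squares(res,[.541,-.247,-.32,.0165],args=(obs,));print(n,f.x.round(4),np.degrees(f.x[2]).round(2),np.round(f.fun,1))
P=f.x
T=sense();R=np.array(T["ee_rot"]);t=np.array(T["tcp_pos"])
h=[onz(w,*px(u,v),t[2]-.004) for u,v in((111,495),(584,496))]
H=[R.T@(a-t) for a in h];print("holes in tool",np.round(H,4))
E
```

```text
wrist [ 0.5462 -0.2453 -0.334   0.0127] -19.14 [ 0.1 -0.2 -0.2  0.8 -1.1  0.1  1.2 -0.8]
disc [ 0.5446 -0.2446 -0.3345  0.0145] -19.17 [-0.  -0.4 -0.3  0.3  0.2  0.   0.1  0.1]
all [ 0.5453 -0.2451 -0.3359  0.0132] -19.25 [ 0.2  0.6  0.   1.8 -1.2  1.   1.2  0.2 -0.3  0.5  1.  -0.9 -0.3  0.4
 -0.1 -0.3  1.7  1.   2.1 -1.3  1.5  0.8  2.2 -1. ]
holes in tool [[ 0.052  -0.0367  0.004 ]
 [ 0.0518  0.0371  0.004 ]]
```

step_arm:
  targets: "2.5 -0.6 0 1.2;3 0 0 0;3 0 0 0;2.2 0 0 0;1 0 2 0;0 0 3 0;0 0 3.5 0;0 0 3.5 0;0 0 3.5 0;0 0 2 0;0 0 1.7 0;0 0 0 0"

```text
time_s: 6.88
tcp_pos: [0.5415, -0.2462, 0.0813]
ee_rot: [[0.944, -0.33, -0.009], [-0.33, -0.944, 0.002], [-0.009, 0.001, -1.0]]
wrist_force: [-0.3, -0.2, -1.3]
gripper_width: 0.163
gripper_force: 30.0
```

step_arm:
  targets: "0 0 0 0;0 0 0 0;0 0 0 0"

```text
time_s: 7.13
tcp_pos: [0.5457, -0.2472, 0.0874]
ee_rot: [[0.944, -0.329, 0.003], [-0.329, -0.944, -0.001], [0.004, -0.0, -1.0]]
wrist_force: [-0.9, -0.4, -1.3]
gripper_width: 0.157
gripper_force: 30.0
```

```bash
python3 look.py w4; python3 - <<'E'
from h import *
s=cap("scene");d=cap("side");im=cv2.imread("pics/w4.png")
f=lambda a,k:cv2.resize(a,(400,286),interpolation=cv2.INTER_CUBIC)
cv2.imwrite("pics/m4.png",np.vstack([np.hstack([f(s["im"][215:290,295:400],0),f(d["im"][245:320,245:350],0)]),np.hstack([f(im[100:243,160:360],0),f(im[100:243,260:460],0)])]))
E
```

```text
7.1833 [ 0.5456 -0.2471  0.0874] 0.15499701959814888 [[0.9444, -0.3286, 0.0033], [-0.3286, -0.9445, -0.0008], [0.0034, -0.0004, -1.0]] [-0.56 -0.26 -1.  ]
```

View pics/m4.png

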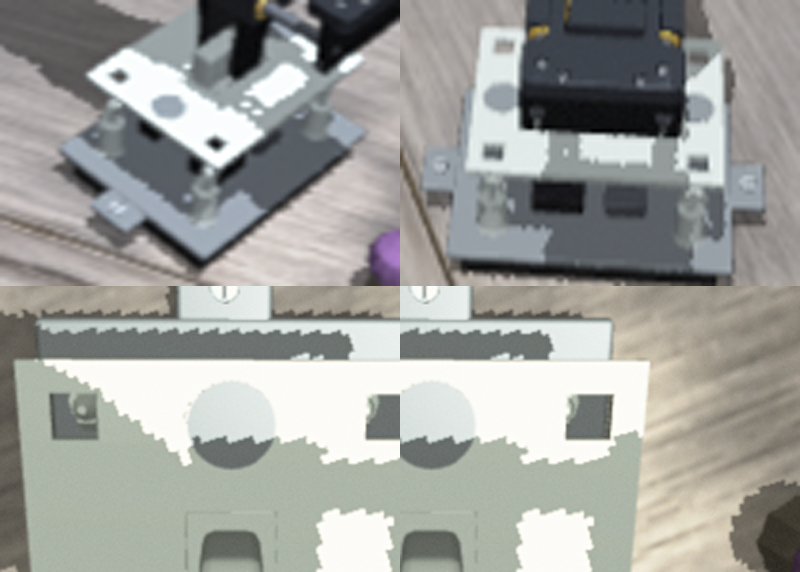

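Wrist view: the tip in the left hole sits at about full-frame (201,161) and the right one at about (345,162). Both are left of where they should be, so the tool should shift about 2 mm toward -y. I'll compare with the projected model.

```bash
python3 - <<'E'
from h import *
import pickle
w=pickle.load(open("w4.pkl","rb"))
a=np.radians(-19.2);c,s=np.cos(a),np.sin(a)
for x,y in((.052,.037),(.052,-.037)): print(np.round(proj(w,[.545+c*x-s*y,-.2448+s*x+c*y,.0465+.0135]),1))
T=sense();R=np.array(T["ee_rot"]);print(100*R.T@(np.array([.545,-.2448,T["tcp_pos"][2]])-T["tcp_pos"]))
im=w["im"]
f=lambda a:cv2.resize(a,None,fx=8,fy=8,interpolation=cv2.INTER_CUBIC)
cv2.imwrite("pics/z4.png",np.hstack([f(im[145:185,178:222]),f(im[145:185,332:376])]))
E
```

```text
[201.8 160.7]
[340.5 160.7]
[-8.80027448e-02 -2.02435190e-01 -1.49045446e-04]
```

View pics/z4.png

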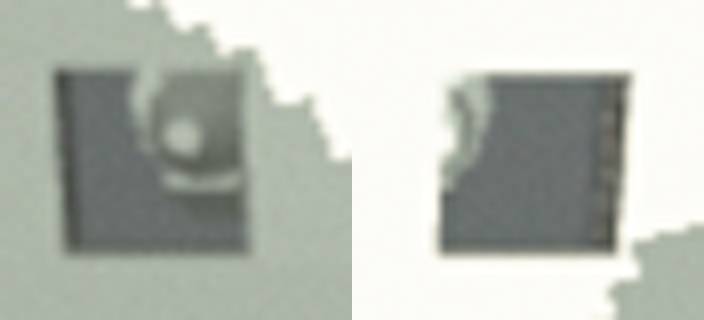

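step_arm:
  targets: "-0.12 -0.23 0 0;0 0 0.5 0;0 0 0.5 0;0 0 0.4 0;0 0 0.3 0;0 0 0 0;0 0 0 0;0 0 0 0"

```text
time_s: 7.95
tcp_pos: [0.5442, -0.2444, 0.0685]
ee_rot: [[0.944, -0.329, 0.0], [-0.329, -0.944, -0.0], [0.0, 0.0, -1.0]]
wrist_force: [0.5, -0.0, -1.3]
gripper_width: 0.161
gripper_force: 30.0
```

step_arm:
  targets: "0 0 0.2 0;0 0 0.2 0;0 0 0.1 0;0 0 0 0;0 0 0 0"

```text
time_s: 8.37
tcp_pos: [0.545, -0.2445, 0.0639]
ee_rot: [[0.944, -0.329, 0.002], [-0.329, -0.944, -0.001], [0.002, -0.0, -1.0]]
wrist_force: [1.3, -1.3, -1.4]
gripper_width: 0.157
gripper_force: 30.0
```

step_arm:
  targets: "0 0 0.1 0;0 0 0.1 0;0 0 0 0;0 0 0 0"

```text
time_s: 8.7
tcp_pos: [0.5452, -0.2446, 0.0625]
ee_rot: [[0.945, -0.328, 0.003], [-0.328, -0.945, -0.001], [0.003, -0.0, -1.0]]
wrist_force: [1.8, -1.2, 5.1]
gripper_width: 0.161
gripper_force: 30.0
```

step_arm:
  targets: "0 0 0.1 0;0 0 0.1 0;0 0 0 0;0 0 0 0"

```text
time_s: 9.03
tcp_pos: [0.5451, -0.2446, 0.0603]
ee_rot: [[0.945, -0.328, 0.002], [-0.328, -0.945, -0.001], [0.002, -0.0, -1.0]]
wrist_force: [3.0, -0.7, 5.2]
gripper_width: 0.156
gripper_force: 30.0
```

step_arm:
  targets: "0.06 0 0 0;0 0 0 0;0 0 0 0"

```text
time_s: 9.28
tcp_pos: [0.5451, -0.2446, 0.06]
ee_rot: [[0.944, -0.329, 0.001], [-0.329, -0.944, -0.0], [0.001, -0.0, -1.0]]
wrist_force: [2.1, -1.3, 4.9]
gripper_width: 0.155
gripper_force: 30.0
```

```bash
python3 look.py w5; python3 - <<'E'
from h import *
s=cap("scene");d=cap("side");im=cv2.imread("pics/w5.png")
f=lambda a:cv2.resize(a,(400,286),interpolation=cv2.INTER_CUBIC)
cv2.imwrite("pics/m5.png",np.vstack([np.hstack([f(s["im"][215:290,295:400]),f(d["im"][245:320,245:350])]),np.hstack([f(im[145:185,170:226]),f(im[145:185,330:386])])]))
T=sense();print(T["moment"],T["wrist_force"])
E
```

```text
9.3333 [ 0.5451 -0.2446  0.0599] 0.16076464636473436 [[0.9444, -0.3287, 0.001], [-0.3287, -0.9444, -0.0003], [0.0011, -0.0001, -1.0]] [ 1.47 -1.2   4.81]
[-0.27055652 -0.59884892  0.03816918] [ 2.49883602 -1.07634017  5.19155399]
```

View pics/m5.png

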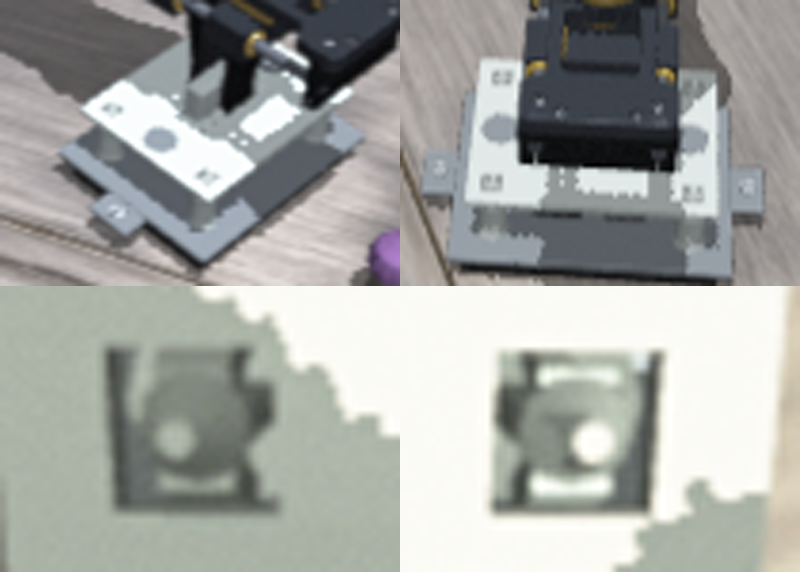

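All four tips are in their holes, with the barbs visible under the plate. The cover is loosely set, so I'm releasing it.

step_arm:
  targets: "0 0 -0.1 0;0 0 0 0;0 0 0 0"

```text
time_s: 9.68
tcp_pos: [0.5449, -0.2445, 0.0602]
ee_rot: [[0.944, -0.329, 0.0], [-0.329, -0.944, 0.0], [0.0, -0.0, -1.0]]
wrist_force: [3.9, -0.9, 0.5]
gripper_width: 0.161
gripper_force: 30.0
```

step_arm:
  targets: "0 0 0 0;0 0 0 0;0 0 0 0;0 0 -0.2 0;0 0 -0.5 0;0 0 -1 0;0 0 -1.5 0;0 0 -1.5 0;0 0 0 0;0 0 0 0"
  claw: 3.5

```text
time_s: 10.52
tcp_pos: [0.5453, -0.2446, 0.1092]
ee_rot: [[0.944, -0.329, 0.003], [-0.329, -0.944, -0.0], [0.003, -0.001, -1.0]]
wrist_force: [-0.2, -0.3, -0.1]
gripper_width: 0.401
gripper_force: 0.0
```

step_arm:
  targets: "1 0 0 0;1.5 0 0 0;1.5 0 0 0;0.95 0 0 0;0 0 0 0;0 0 1 0;0 0 1.5 0;0 0 1 0;0 0 0.5 0;0 0 0 0;0 0 0 0"
  claw: 0

```text
time_s: 11.43
tcp_pos: [0.5911, -0.2607, 0.0673]
ee_rot: [[0.944, -0.329, -0.001], [-0.329, -0.944, -0.0], [-0.001, 0.0, -1.0]]
wrist_force: [0.1, -0.5, 0.7]
gripper_width: 0.003
gripper_force: 0.0
```

```bash
python3 look.py w6; python3 - <<'E'
from h import *
T=sense();R=np.array(T["ee_rot"]);a=np.radians(-19.2)
print(100*R.T@(np.array([.5449+.05*np.cos(a),-.2445+.05*np.sin(a),T["tcp_pos"][2]])-T["tcp_pos"]))
E
```

```text
11.4833 [ 0.5916 -0.2609  0.0679] 0.005097319749598862 [[0.9444, -0.3287, 0.0005], [-0.3287, -0.9444, -0.0003], [0.0006, 0.0001, -1.0]] [-0.15 -0.46  0.26]
[ 5.37134850e-02 -9.70669943e-03  3.14840854e-05]
```

Over thumb mark a. Now I'll press slowly.

step_arm:
  targets: "0.05 0 0.3 0;0 0 0.3 0;0 0 0.2 0;0 0 0.1 0;0 0 0 0;0 0 0 0"

```text
time_s: 11.98
tcp_pos: [0.5919, -0.261, 0.0585]
ee_rot: [[0.944, -0.329, -0.0], [-0.329, -0.944, -0.0], [-0.0, 0.0, -1.0]]
wrist_force: [-0.6, 0.1, 0.2]
gripper_width: 0.004
gripper_force: 0.0
```

step_arm:
  targets: "0 0 0.1 0;0 0 0.1 0;0 0 0 0;0 0 0 0"

```text
time_s: 12.32
tcp_pos: [0.592, -0.261, 0.0567]
ee_rot: [[0.944, -0.329, 0.0], [-0.329, -0.944, -0.0], [0.0, 0.0, -1.0]]
wrist_force: [-0.2, -0.2, 0.7]
gripper_width: 0.006
gripper_force: 0.3
```

step_arm:
  targets: "0 0 0.1 0;0 0 0.1 0;0 0 0 0;0 0 0 0"

```text
time_s: 12.65
tcp_pos: [0.5922, -0.2611, 0.0552]
ee_rot: [[0.944, -0.329, 0.001], [-0.329, -0.944, -0.0], [0.001, 0.0, -1.0]]
wrist_force: [-0.7, 0.5, 4.7]
gripper_width: 0.005
gripper_force: 2.5
```

step_arm:
  targets: "0 0 0.1 0;0 0 0 0;0 0 0.1 0;0 0 0 0;0 0 0 0"

```text
time_s: 13.07
tcp_pos: [0.5922, -0.2611, 0.053]
ee_rot: [[0.944, -0.329, 0.001], [-0.329, -0.944, -0.0], [0.001, 0.0, -1.0]]
wrist_force: [0.0, 0.0, 4.7]
gripper_width: 0.003
gripper_force: 2.5
```

step_arm:
  targets: "0 0 0.1 0;0 0 0 0;0 0 0 0"

```text
time_s: 13.32
tcp_pos: [0.5921, -0.261, 0.0518]
ee_rot: [[0.944, -0.329, 0.001], [-0.329, -0.944, -0.0], [0.001, 0.0, -1.0]]
wrist_force: [-0.6, 0.9, 5.3]
gripper_width: 0.008
gripper_force: 2.5
```

step_arm:
  targets: "0 0 0.1 0;0 0 0 0;0 0 0 0"

```text
time_s: 13.57
tcp_pos: [0.5921, -0.2611, 0.0507]
ee_rot: [[0.944, -0.329, 0.001], [-0.329, -0.944, -0.0], [0.001, 0.0, -1.0]]
wrist_force: [0.0, 0.7, 5.1]
gripper_width: 0.004
gripper_force: 2.5
```

Force holds steady at about 5 N: the packing is settling. Continuing.

step_arm:
  targets: "0 0 0.1 0;0 0 0 0;0 0 0 0"

```text
time_s: 13.82
tcp_pos: [0.5921, -0.2611, 0.0497]
ee_rot: [[0.944, -0.329, 0.001], [-0.329, -0.944, -0.0], [0.001, -0.0, -1.0]]
wrist_force: [0.5, -0.7, 5.3]
gripper_width: 0.005
gripper_force: 2.4
```

step_arm:
  targets: "0 0 0.1 0;0 0 0 0;0 0 0 0"

```text
time_s: 14.07
tcp_pos: [0.5921, -0.261, 0.0487]
ee_rot: [[0.944, -0.329, 0.001], [-0.329, -0.944, -0.0], [0.001, -0.0, -1.0]]
wrist_force: [0.8, 0.5, 4.5]
gripper_width: 0.006
gripper_force: 2.4
```

step_arm:
  targets: "0 0 0.1 0;0 0 0 0;0 0 0 0"

```text
time_s: 14.32
tcp_pos: [0.5921, -0.2611, 0.0479]
ee_rot: [[0.944, -0.329, 0.001], [-0.329, -0.944, -0.0], [0.001, 0.0, -1.0]]
wrist_force: [-0.5, 0.1, 5.5]
gripper_width: 0.004
gripper_force: 2.8
```

step_arm:
  targets: "0 0 0.1 0;0 0 0 0;0 0 0 0"

```text
time_s: 14.57
tcp_pos: [0.5922, -0.2611, 0.0471]
ee_rot: [[0.944, -0.329, 0.001], [-0.329, -0.944, -0.0], [0.001, 0.0, -1.0]]
wrist_force: [-0.9, -0.2, 6.4]
gripper_width: 0.007
gripper_force: 3.3
```

step_arm:
  targets: "0 0 0.1 0;0 0 0 0;0 0 0 0"

```text
time_s: 14.82
tcp_pos: [0.5922, -0.261, 0.0458]
ee_rot: [[0.944, -0.329, 0.001], [-0.329, -0.944, -0.0], [0.001, -0.0, -1.0]]
wrist_force: [0.6, -0.1, 2.7]
gripper_width: 0.005
gripper_force: 1.6
```

step_arm:
  targets: "0 0 0.1 0;0 0 0 0;0 0 0 0"

```text
time_s: 15.07
tcp_pos: [0.5921, -0.2609, 0.0443]
ee_rot: [[0.944, -0.329, 0.0], [-0.329, -0.944, -0.0], [0.0, -0.0, -1.0]]
wrist_force: [0.1, 0.7, 3.5]
gripper_width: 0.006
gripper_force: 1.6
```

step_arm:
  targets: "0 0 0.1 0;0 0 0 0;0 0 0 0"

```text
time_s: 15.32
tcp_pos: [0.5907, -0.2605, 0.0422]
ee_rot: [[0.944, -0.329, -0.003], [-0.329, -0.944, 0.001], [-0.003, -0.0, -1.0]]
wrist_force: [-0.3, -0.1, -0.1]
gripper_width: 0.004
gripper_force: 0.0
```

Force fell to zero: that end seems to have clicked through. I'll press on to the hard shoulder.

step_arm:
  targets: "0 0 0.1 0;0 0 0 0;0 0 0 0"

```text
time_s: 15.57
tcp_pos: [0.5916, -0.2608, 0.0421]
ee_rot: [[0.944, -0.329, -0.001], [-0.329, -0.944, 0.0], [-0.001, -0.0, -1.0]]
wrist_force: [1.1, -0.8, -0.0]
gripper_width: 0.004
gripper_force: 0.0
```

step_arm:
  targets: "0 0 0.1 0;0 0 0 0;0 0 0 0"

```text
time_s: 15.82
tcp_pos: [0.5918, -0.2609, 0.0418]
ee_rot: [[0.944, -0.329, -0.0], [-0.329, -0.944, 0.0], [-0.0, 0.0, -1.0]]
wrist_force: [-1.3, 0.2, 2.9]
gripper_width: 0.004
gripper_force: 1.4
```

step_arm:
  targets: "0 0 0.1 0;0 0 0 0;0 0 0 0"

```text
time_s: 16.07
tcp_pos: [0.5918, -0.261, 0.0416]
ee_rot: [[0.944, -0.329, -0.0], [-0.329, -0.944, -0.0], [0.0, 0.0, -1.0]]
wrist_force: [-2.2, 1.6, 8.0]
gripper_width: 0.006
gripper_force: 3.2
```

step_arm:
  targets: "0 0 0.1 0;0 0 0 0;0 0 0 0"

```text
time_s: 16.32
tcp_pos: [0.5919, -0.261, 0.0414]
ee_rot: [[0.945, -0.328, 0.0], [-0.328, -0.945, -0.001], [0.0, 0.0, -1.0]]
wrist_force: [-2.9, 2.1, 10.5]
gripper_width: 0.005
gripper_force: 4.9
```

step_arm:
  targets: "0 0 -0.3 0;0 0 -1 0;0 0 -2 0;0 0 -2.5 0;-2 0 -1 0;-2.5 0 0 0;-2.5 0 0 0;-2 0 0 0;-1 0 0 0;0 0 0 0;0 0 0 0;0 0 0 0"

```text
time_s: 17.32
tcp_pos: [0.499, -0.2285, 0.1078]
ee_rot: [[0.944, -0.329, 0.002], [-0.329, -0.944, -0.001], [0.002, 0.0, -1.0]]
wrist_force: [0.2, 0.4, -0.0]
gripper_width: 0.003
gripper_force: 0.0
```

```bash
python3 - <<'E'
from h import *
T=sense();R=np.array(T["ee_rot"]);a=np.radians(-19.2)
print(100*R.T@(np.array([.5449-.05*np.cos(a),-.2445-.05*np.sin(a),.056])-T["tcp_pos"]),T["tcp_pos"])
E
```

```text
[-1.47594304e-01  4.45038448e-03  5.18255851e+00] [ 0.49900516 -0.22846842  0.10782807]
```

step_arm:
  targets: "-0.15 0 1.5 0;0 0 2 0;0 0 1.2 0;0 0 0.4 0;0 0 0.2 0;0 0 0.1 0;0 0 0 0;0 0 0 0"

```text
time_s: 17.98
tcp_pos: [0.4968, -0.2278, 0.0543]
ee_rot: [[0.944, -0.329, 0.002], [-0.329, -0.944, -0.0], [0.002, -0.0, -1.0]]
wrist_force: [0.5, -0.3, 0.6]
gripper_width: 0.001
gripper_force: 0.0
```

step_arm:
  targets: "0 0 0.1 0;0 0 0.1 0;0 0 0.1 0;0 0 0 0;0 0 0 0"

```text
time_s: 18.4
tcp_pos: [0.4962, -0.2276, 0.0508]
ee_rot: [[0.944, -0.329, 0.0], [-0.329, -0.944, -0.0], [0.0, -0.0, -1.0]]
wrist_force: [1.4, 0.4, 1.4]
gripper_width: 0.003
gripper_force: 0.3
```

step_arm:
  targets: "0 0 0.1 0;0 0 0.1 0;0 0 0 0;0 0 0 0"

```text
time_s: 18.73
tcp_pos: [0.4963, -0.2277, 0.0489]
ee_rot: [[0.944, -0.329, 0.001], [-0.329, -0.944, -0.0], [0.001, 0.0, -1.0]]
wrist_force: [-1.0, -0.3, 4.3]
gripper_width: 0.006
gripper_force: 2.2
```

step_arm:
  targets: "0 0 0.1 0;0 0 0 0;0 0 0 0"

```text
time_s: 18.98
tcp_pos: [0.4963, -0.2277, 0.0479]
ee_rot: [[0.944, -0.329, 0.001], [-0.329, -0.944, -0.0], [0.001, 0.0, -1.0]]
wrist_force: [-0.7, -0.2, 5.0]
gripper_width: 0.005
gripper_force: 2.5
```

step_arm:
  targets: "0 0 0.1 0;0 0 0 0;0 0 0 0"

```text
time_s: 19.23
tcp_pos: [0.4964, -0.2277, 0.0471]
ee_rot: [[0.944, -0.329, 0.001], [-0.329, -0.944, -0.0], [0.001, 0.0, -1.0]]
wrist_force: [-0.2, 0.4, 5.8]
gripper_width: 0.005
gripper_force: 2.9
```

step_arm:
  targets: "0 0 0.1 0;0 0 0 0;0 0 0 0"

```text
time_s: 19.48
tcp_pos: [0.4959, -0.2276, 0.0455]
ee_rot: [[0.944, -0.329, -0.0], [-0.329, -0.944, 0.0], [-0.0, -0.0, -1.0]]
wrist_force: [0.8, -0.6, 3.4]
gripper_width: 0.004
gripper_force: 1.4
```

step_arm:
  targets: "0 0 0.1 0;0 0 0 0;0 0 0 0"

```text
time_s: 19.73
tcp_pos: [0.4959, -0.2275, 0.0443]
ee_rot: [[0.944, -0.329, -0.0], [-0.329, -0.944, 0.0], [-0.0, 0.0, -1.0]]
wrist_force: [-0.7, -1.0, 2.2]
gripper_width: 0.008
gripper_force: 1.1
```

step_arm:
  targets: "0 0 0.1 0;0 0 0 0;0 0 0 0"

```text
time_s: 19.98
tcp_pos: [0.4959, -0.2275, 0.0433]
ee_rot: [[0.944, -0.329, -0.0], [-0.329, -0.944, 0.0], [-0.0, 0.0, -1.0]]
wrist_force: [-1.2, -0.8, 2.0]
gripper_width: 0.005
gripper_force: 0.9
```

step_arm:
  targets: "0 0 0.1 0;0 0 0 0;0 0 0 0"

```text
time_s: 20.23
tcp_pos: [0.4959, -0.2275, 0.0421]
ee_rot: [[0.944, -0.329, -0.0], [-0.329, -0.944, 0.0], [-0.0, -0.0, -1.0]]
wrist_force: [0.3, -0.3, -0.4]
gripper_width: 0.008
gripper_force: 0.0
```

step_arm:
  targets: "0 0 0.1 0;0 0 0 0;0 0 0 0"

```text
time_s: 20.48
tcp_pos: [0.4959, -0.2275, 0.0413]
ee_rot: [[0.944, -0.329, -0.0], [-0.329, -0.944, 0.0], [-0.0, 0.0, -1.0]]
wrist_force: [-0.3, -0.2, -1.0]
gripper_width: 0.003
gripper_force: 0.0
```

step_arm:
  targets: "0 0 0.1 0;0 0 0 0;0 0 0 0"

```text
time_s: 20.73
tcp_pos: [0.496, -0.2275, 0.0405]
ee_rot: [[0.944, -0.329, -0.0], [-0.329, -0.944, 0.0], [-0.0, 0.0, -1.0]]
wrist_force: [-0.8, -0.1, 0.2]
gripper_width: 0.006
gripper_force: 0.0
```

step_arm:
  targets: "0 0 0.1 0;0 0 0 0;0 0 0 0"

```text
time_s: 20.98
tcp_pos: [0.4961, -0.2276, 0.0403]
ee_rot: [[0.944, -0.329, 0.0], [-0.329, -0.944, -0.0], [0.0, 0.0, -1.0]]
wrist_force: [-0.7, 1.0, 5.4]
gripper_width: 0.005
gripper_force: 2.5
```

step_arm:
  targets: "0 0 0.1 0;0 0 0 0;0 0 0.05 0;0 0 0 0;0 0 0 0"

```text
time_s: 21.4
tcp_pos: [0.4961, -0.2276, 0.0402]
ee_rot: [[0.945, -0.328, 0.0], [-0.328, -0.945, -0.001], [0.001, 0.0, -1.0]]
wrist_force: [-4.4, 3.5, 12.6]
gripper_width: 0.006
gripper_force: 6.7
```

step_arm:
  targets: "0 0 -0.3 0;0 0 -1 0;0 0 -2 0;0 0 -2.5 0;2 0 -1 0;2.5 0 0 0;2.5 0 0 0;2 0 0 0;1.1 0 0 0;0 0 0 0;0 0 0 0;0 0 0 0"

```text
time_s: 22.4
tcp_pos: [0.5905, -0.2605, 0.1059]
ee_rot: [[0.944, -0.329, -0.001], [-0.329, -0.944, 0.0], [-0.001, -0.0, -1.0]]
wrist_force: [-0.7, -0.1, 0.2]
gripper_width: 0.001
gripper_force: 0.0
```

step_arm:
  targets: "0 0 1.5 0;0 0 2 0;0 0 1.5 0;0 0 1 0;0 0 0.3 0;0 0 0 0;0 0 0 0"

```text
time_s: 22.98
tcp_pos: [0.5918, -0.2609, 0.0439]
ee_rot: [[0.944, -0.329, 0.001], [-0.329, -0.944, -0.001], [0.001, 0.0, -1.0]]
wrist_force: [0.2, 0.2, 0.3]
gripper_width: 0.005
gripper_force: 0.0
```

step_arm:
  targets: "0 0 0.1 0;0 0 0.1 0;0 0 0 0;0 0 0 0"

```text
time_s: 23.32
tcp_pos: [0.5916, -0.2608, 0.0415]
ee_rot: [[0.944, -0.329, 0.001], [-0.329, -0.944, -0.0], [0.001, -0.0, -1.0]]
wrist_force: [0.8, 0.0, -0.1]
gripper_width: 0.007
gripper_force: 0.0
```

step_arm:
  targets: "0 0 0.1 0;0 0 0 0;0 0 0 0"

```text
time_s: 23.57
tcp_pos: [0.5917, -0.2609, 0.0404]
ee_rot: [[0.944, -0.329, 0.001], [-0.329, -0.944, -0.0], [0.001, 0.0, -1.0]]
wrist_force: [0.1, 1.4, 2.2]
gripper_width: 0.003
gripper_force: 0.9
```

step_arm:
  targets: "0 0 0.1 0;0 0 0 0;0 0 0 0"

```text
time_s: 23.82
tcp_pos: [0.5917, -0.2609, 0.0403]
ee_rot: [[0.945, -0.328, 0.001], [-0.328, -0.945, -0.001], [0.001, 0.0, -1.0]]
wrist_force: [-1.2, 1.4, 6.4]
gripper_width: 0.002
gripper_force: 3.1
```

Both ends are at the same hard height (40.3 mm). The centre of each end dropped the full barb travel, so both standoffs at each end have clicked. I'll retract and hand in.

step_arm:
  targets: "0 0 -0.3 0;0 0 -1 0;0 0 -2.5 0;0 0 -3.5 0;0 0 -3.5 0;0 0 -2 0;0 0 0 0;0 0 0 0;0 0 0 0"

```text
time_s: 24.57
tcp_pos: [0.5907, -0.2605, 0.1663]
ee_rot: [[0.944, -0.329, -0.001], [-0.329, -0.944, 0.001], [-0.002, -0.0, -1.0]]
wrist_force: [-0.4, 0.0, -1.1]
gripper_width: 0.01
gripper_force: 0.0
```

```bash
python3 - <<'E'
from h import *
# check: cover corner heights by triangulating white-plate corners predicted at home pose
w=cap("wrist");s=cap("side")
a=np.radians(-19.2);c,q=np.cos(a),np.sin(a)
for n,cam in(("wrist",w),("side",s)):
    g=cv2.cvtColor(cam["im"],cv2.COLOR_BGR2GRAY)
    for x,y in((.065,.05),(.065,-.05),(-.065,.05),(-.065,-.05)):
        u=np.array(proj(cam,[.5449+c*x-q*y,-.2445+q*x+c*y,.0403]))
        if not(8<u[0]<552 and 8<u[1]<412): continue
        p=cv2.goodFeaturesToTrack(g,20,.03,3,mask=cv2.circle(np.zeros_like(g),(int(u[0]),int(u[1])),7,255,-1))
        print(n,x,y,u.round(1),None if p is None else p[:3,0].tolist())
print(r.finish_job())
E
```

```text
wrist 0.065 0.05 [214.5 184.9] [[216.0, 185.0]]
wrist 0.065 -0.05 [335.5 184.8] [[329.0, 186.0], [335.0, 184.0], [340.0, 184.0]]
wrist -0.065 0.05 [221.3 322.3] [[224.0, 316.0], [219.0, 325.0], [217.0, 321.0]]
wrist -0.065 -0.05 [329.  322.2] [[328.0, 326.0], [331.0, 327.0], [325.0, 319.0]]
side 0.065 0.05 [328.8 268.3] [[326.0, 269.0], [322.0, 270.0]]
side 0.065 -0.05 [329.5 306.1] [[326.0, 305.0], [326.0, 312.0], [329.0, 311.0]]
side -0.065 0.05 [267.6 265. ] [[269.0, 270.0], [266.0, 266.0], [264.0, 271.0]]
side -0.065 -0.05 [263.5 302.2] [[264.0, 305.0], [258.0, 299.0], [262.0, 302.0]]
the job is handed in; nothing more can be done
None
```

The cover is pressed home and the job is handed in at about 25 s: both ends stop hard at the same height, with force readings up to about 13 N; I inferred the four clicks from force and height, not from a final picture.

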